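# Lock the hammer-head stop bolt into the slotted strut beside the press

## Task

Set the work stop for the press: lower the oblong foot of the hammer-head bolt through the slot of the aluminium strut, midway between the two wooden marker blocks, until its flange rests on the lips, then turn it a quarter turn so that the foot lies square across the slot under both lips. Let go and leave it upright there; leave the two round-footed pieces where they stand.

Things in the scene. Friction and masses are not known exactly. Their poses are not given: they have to be found in the camera images.
- bolt_mid (a point): hammer-head bolt, loose, upright, 76 mm tall, ~0.22 kg; point on its axis, 38 mm above its underside; z up, x along foot and grip. From below: oblong steel foot 40 (x) x 18 (y) x 10; shank dia. 18 to height 23; flange dia. 44, height 23-28; neck dia. 14; black bar grip 52 (x) x 18 (y), height 50-76 (grip centre 25 above the point). A half turn looks the same. Tips if pushed.
- station (a point): place for the bolt: on the slot's middle line, level with the lips' top (44 mm above the bench), midway between two fixed wooden marker blocks (20 mm along the strut, 4 mm lower than the lips) at the strut's sides; x along the slot, y across, z up. The foot enters with its x along this x and locks with its x along this y, turned either way. Seated, the bolt's point is 15 mm above this point.
- strut: fixed slotted aluminium strut, 320 mm long, 60 wide, on a plywood board 360 x 130 x 12; origin under the board's centre, x along the slot, z up. Slot between the lips 26 mm wide, whole length, end caps; lips 5 thick, top 44 above the bench; hollow below 54 wide, 23 deep under the lips, so the foot turns freely. Seated, flange on the lips, the foot's top is 8 mm below the lips' underside.
- disc_mid (a point): bystander, loose, upright: same flange and bar grip as the bolt, but on a round steel disc foot, dia. 60, 10 mm thick, too big for the slot; 76 mm tall; point on its axis 38 mm above its underside; z up, x along its grip. Leave alone.
- knob_mid (a point): bystander, loose, upright: levelling foot with a round black knob dia. 48 on top, thin stem, no flange, round foot dia. 44; 76 mm tall; point on its axis 38 mm above its underside; z up. Leave alone.
Mind the look-alikes: they are no part of the job. What is shaped like the part that bears bolt_mid but pink or turquoise is not meant.

How it is judged:
By the outcome, as a careful person would: the job done as asked, in the order asked, and still so for the second after the job is handed in, with the robot touching nothing.
It also fails if it takes over 48 s, if anything falls off the work surface, if the arm or the gripper's body presses on something with over 40 N, if the wrist force passes 120 N, or if a joint passes its speed limit or range.

## Robot

A 6-joint arm with a two-finger parallel gripper is mounted at the origin on the work surface. World frame = base frame: x ahead of the robot, y to its left, z up, the work surface at z = 0. Lengths are in mm, angles in rad, forces in N, time in s.
With the tool pointing down it reaches from about 275 to 750 mm from the base axis. Payload 10.2 kg.
Tool frame: the origin (TCP) lies at the very end of the fingers, on their centre line; the grasp point (between the pads) lies 19 mm behind it (ctrl.hold_point_z is the distance from the TCP to the grasp point, in mm); z points along the fingers, y is the direction in which the jaws open and shut (so a half turn about z gives the same grasp; the last joint's range is limited). The gripper opens to 85 mm and grips with 20 to 120 N. Pads are 22 mm wide; open, the fingers measure 114 mm over their backs; the gripper's body (76 mm by 85 mm) begins 54 mm behind the grasp point. The pads swing forward as they close: fully open they stand 13 mm farther back than shut.
Start: joints at [1.092, 0.313, 1.498, -0, 1.331, -0.223], TCP at [132.848, 507.92, 231.294] pointing down, gripper open.
Joint ranges: [-2.94, 2.94], [-0.97, 2.17], [0.19, 2.56], [-1.23, 4.37], [0.02, 3.11], [-2.88, 2.88]. Speed limits (rad/s): [2.39, 2.39, 3.01, 3.14, 3.14, 3.14].

## Interface

Orientations are given as a unit quaternion [w, x, y, z].
In Python, from rig import readout, cams, workorder, spotter, ctrl gives the robot as it stands.
- The arm moves only by the tool step_arm, never from a script. Its argument "plan" is text: rows parted by semicolons, each of 5 numbers parted by spaces: the shift along the tool's x, y, z in cm, then the turn about the tool's z in degrees, then the opening in per cent of the stroke, from 0 (shut) to 100 (fully open). In form: x y z twist gripper; .... A call has 1 to 10 rows; each row is the pose to reach, as a shift and turn from the pose commanded when the call began, along the tool's axes at that moment; what a row does not reach only later rows make up. A row lasts 1/10 s, in which the tool goes at most 50 mm and 8.59 degrees, less where a joint would pass 70% of its speed; a pose out of reach is approached as far as the arm can. A call with a gripper value outside its range is refused whole. The fingers move at their own pace and stop on an object; "grip_force" is the grip in N (left out, the last holds). Time passes only in rows, so rows that repeat a pose let the fingers close. It gives the time, the measured TCP pose, the force and the opening at its end, in the units of the state.
- readout.sense(): the state, without advancing time (a new reading comes with each control period).
- cams.capture(name): name is "scene" or "side" or "wrist"; returns (picture, depth): 384x512x3 uint8, red, green, blue; 384x512 float32, mm along the optical axis (not along the pixel's ray), 0 where there is no reading.
- cams.camera_info(name): a dict with "vfov" (degrees; the focal length in pixels is half the picture's height over the tangent of half this angle, whatever the lens; pixels are square), "cx", "cy" (the principal point, pixels), "k1" (the pictures are not rectified: a ray, as slopes to the right and down, at radius r is drawn at 1 + k1 r^2 times it, then the intrinsics apply), "rvec" (rotation vector, rad) and "tvec" (3), from world to camera coordinates, as OpenCV has them. Camera axes: x right, y down, z forward; pixel columns grow to the right and rows downward; lengths in mm; the calibration is good to about 2 mm. A picture is of the moment at which its call begins: read the wrist's pose just before it. camera_info takes no time and is no camera call; for the wrist camera it gives the pose at the moment of the call.
- workorder.finish_job(): hands the job in, once; it reports no verdict.
Trained networks look in the newest picture that a camera, given by its name, has taken for a name from the list of things; names that differ only in an ending like _2 or _b are one class to them, and where a whole thing is asked for, a point or a joint stands for the part that bears it (a point fixed in the world has none). Each returns a list of dicts, best first, with "conf" (0 to 1); they miss things now and then, are a little off and sometimes report something else, mostly with a low value. They report only what shows in the picture. A call takes as long as a camera call. They do not tell look-alikes from the thing itself.
- spotter.regions_of(camera, target): "pixels" (384x512 bool, what is visible of it) and "extent" ([centre column, centre row, width, height] in pixels, round what is visible of it).
The state is a dict: "time_s": time; "joints": joint angles; "dq": joint speeds; "tau": joint torques, N m; "eef_pos": TCP position; "ee_rot": TCP orientation; "force": force on the tool from outside, world axes, zero at the start; "wrist_torque": the same for the moment, N m; "grip_width": opening from 0.0 (shut) to 1.0 (fully open).
Only numpy, scipy, OpenCV 4.12 (cv2) and the standard library are available. Lean on these libraries where they do the work, as an engineer would, in place of code of your own. Each camera call takes 0.05 s, during which the arm holds its last target. There are 200 camera calls.

## Working session

There is one attempt and no reset: what is moved stays moved. The work goes in short steps, Python scripts to look and compute and a tool call to move; the robot and the scene stay as the last step left them, time stands still between calls to the robot, and variables do not carry over. Pictures are saved under pics/ and viewed, about 8 in all and at most 12, crops included, and the job is handed in when it is done.

Besides the shell and the picture viewer there is one more tool, called as name(argument=value, ...) on one line, values as JSON. step_arm: Moves the arm, as the interface text tells. Its arguments: {"type":"object","properties":{"plan":{"type":"string"},"grip_force":{"type":"number"}},"required":["plan"]}

```bash
mkdir -p pics && cat > h.py <<'E'
import numpy as np, cv2
from rig import readout, cams, workorder, spotter, ctrl
from scipy.spatial.transform import Rotation as R
def cap(n,fn=None):
    ci=cams.camera_info(n); p,d=cams.capture(n)
    if fn: cv2.imwrite('pics/'+fn,p[:,:,::-1])
    return p,d,ci
def K(ci):
    f=192/np.tan(np.radians(ci['vfov']/2))
    return np.array([[f,0,ci['cx']],[0,f,ci['cy']],[0,0,1]]),np.array([ci['k1'],0,0,0,0.])
def cloud(d,ci):
    k,D=K(ci); v,u=np.mgrid[:d.shape[0],:d.shape[1]]
    s=cv2.undistortPoints(np.stack([u,v],-1).reshape(-1,1,2).astype(float),k,D).reshape(*d.shape,2)
    P=np.concatenate([s*d[...,None],d[...,None]],-1)
    Rm=cv2.Rodrigues(np.array(ci['rvec'],float))[0]
    W=(P-np.array(ci['tvec']).reshape(3))@Rm
    W[d<=0]=np.nan
    return W
def proj(X,ci):
    k,D=K(ci); return cv2.projectPoints(np.array(X,float).reshape(-1,1,3),np.array(ci['rvec'],float),np.array(ci['tvec'],float).reshape(3),k,D)[0].reshape(-1,2)
E
python3 - <<'E'
from h import *
s=readout.sense(); print({k:np.round(v,3).tolist() for k,v in s.items()}, ctrl.hold_point_z)
ims=[]
for n in ['scene','side']:
    p,d,ci=cap(n); ims.append(p); W=cloud(d,ci)
    np.savez(n+'.npz',p=p,W=W)
    for t in ['bolt_mid','disc_mid','knob_mid','strut']:
        for r in spotter.regions_of(n,t):
            w=W[r['pixels']]; w=w[~np.isnan(w[:,0])]
            print(n,t,round(r['conf'],2),np.round(r['extent']), np.round(np.nanmedian(w,0)) if len(w) else None, np.round(np.percentile(w,98,axis=0)) if len(w) else None)
cv2.imwrite('pics/a.png',cv2.resize(np.vstack(ims),(800,1200))[:600,:,::-1]); cv2.imwrite('pics/b.png',cv2.resize(ims[1],(800,600))[:,:,::-1])
E
```

```text
{'time_s': 0.0, 'joints': [1.092, 0.313, 1.498, 0.0, 1.331, -0.223], 'dq': [0.0, -0.002, -0.0, 0.001, -0.001, 0.001], 'tau': [-0.0, -41.227, -25.974, -0.0, 0.004, -0.0], 'eef_pos': [132.702, 507.659, 230.711], 'ee_rot': [-0.0, 0.128, 0.992, -0.001], 'force': [0.323, -0.238, 0.804], 'wrist_torque': [0.024, 0.064, 0.003], 'grip_width': 1.0} 18.700000000000003
scene bolt_mid 0.97 [195. 221.  20.  33.] [ 468. -161.   30.] [ 483. -140.   77.]
scene bolt_mid 0.78 [153. 208.  30.  31.] [ 374. -189.   53.] [ 388. -166.   77.]
scene bolt_mid 0.67 [240. 231.  25.  32.] [ 554. -115.   55.] [568. -90.  77.]
scene bolt_mid 0.56 [224. 198.  23.  23.] [466. -73.  55.] [483. -51.  77.]
scene disc_mid 0.8 [140. 295.  43.  44.] [ 506. -332.   28.] [ 525. -302.   78.]
scene disc_mid 0.26 [225. 278.  25.  37.] [ 604. -206.   69.] [ 621. -184.   76.]
scene knob_mid 0.82 [227. 275.  28.  34.] [ 604. -205.   68.] [ 621. -181.   76.]
scene knob_mid 0.33 [194. 222.  25.  34.] [ 466. -161.   30.] [ 483. -140.   77.]
scene strut 0.68 [321. 195. 129. 102.] [605. 104.  14.] [654. 311.  44.]
side bolt_mid 0.98 [191. 251.  23.  46.] [ 367. -191.   51.] [ 387. -162.   77.]
side bolt_mid 0.85 [232. 201.  21.  34.] [462. -71.  55.] [491.  34.  76.]
side bolt_mid 0.66 [184. 222.  24.  43.] [362. -98.  54.] [384. -58.  77.]
side bolt_mid 0.59 [234. 236.  25.  31.] [ 456. -158.   52.] [ 478. -137.   77.]
side bolt_mid 0.57 [272. 216.  23.  37.] [ 546. -118.   35.] [568. -87.  76.]
side disc_mid 0.63 [278. 302.  34.  52.] [ 495. -335.   28.] [ 523. -310.   76.]
side knob_mid 0.62 [311. 240.  27.  43.] [ 595. -204.   62.] [ 617. -179.   77.]
side strut 0.6 [269. 159.  82.  99.] [586.  97.  15.] [651. 316.  45.]
side strut 0.17 [277. 303.  37.  53.] [ 495. -334.   27.] [ 525. -302.   76.]
```

View pics/a.png

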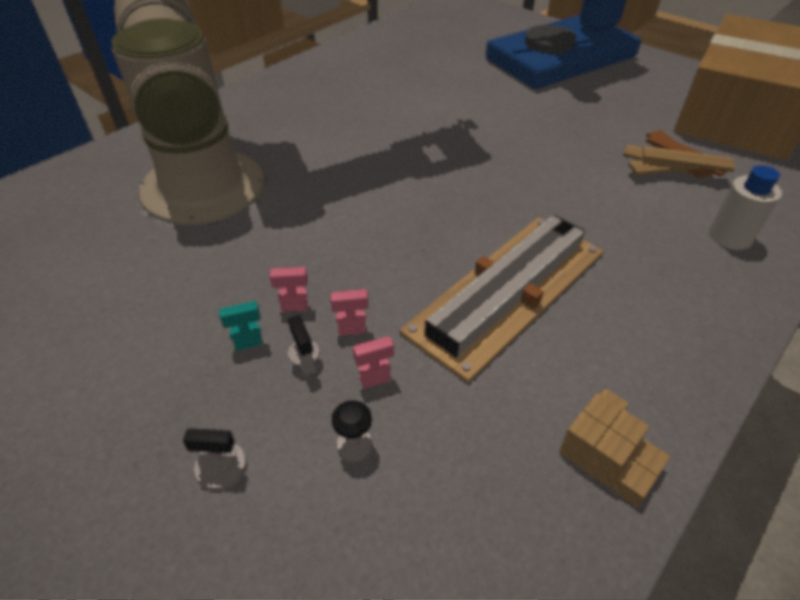

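View pics/b.png

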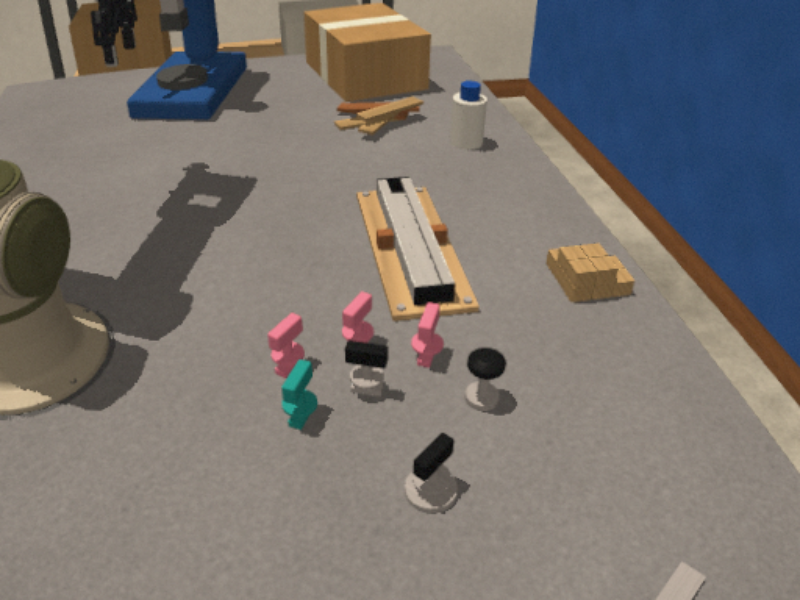

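The scene picture shows the black-gripped bolt at about (300,340) in the 800 px view. It is ringed by pink pieces at (290,288), (350,312) and (375,362) and a turquoise one at (242,325). The disc is at (215,455), the knob at (352,430) and the strut's marker blocks at (485,265) and (532,296). The side view agrees.

```bash
python3 - <<'E'
from h import *
for n in ['scene','side']:
    z=np.load(n+'.npz'); p=z['p'].astype(int); W=z['W']
    m=(W[...,2]>70)&(np.hypot(W[...,0]-468,W[...,1]+161)<45)&(W[...,2]<82)&(p.max(-1)<90)
    r=cv2.minAreaRect(W[m][:,:2].astype(np.float32)); print(n,'bolt',m.sum(),np.round(r[0],1),np.round(r[1],1),r[2],np.round(np.nanmedian(W[m],0),1))
    lip=(np.abs(W[...,2]-44)<4)&(np.abs(W[...,0]-600)<150)&(np.abs(W[...,1]-110)<200)
    grey=lip&((p.max(-1)-p.min(-1))<30)&(p.max(-1)>90)
    r=cv2.minAreaRect(W[grey][:,:2].astype(np.float32)); print('lips',grey.sum(),np.round(r[0],1),np.round(r[1],1),r[2],np.round(cv2.boxPoints(r)).tolist())
    br=(np.abs(W[...,2]-38)<5)&(np.abs(W[...,0]-600)<150)&(np.abs(W[...,1]-110)<200)&(p[...,0]-p[...,2]>35)
    k,l,st,c=cv2.connectedComponentsWithStats(br.astype(np.uint8))
    for i in range(1,k):
        if st[i,4]>8:
            w=W[l==i]; print('blk',st[i,4],np.round(c[i]),np.round(w.mean(0),1),np.round(w.min(0)),np.round(w.max(0)))
E
```

```text
scene bolt 178 [ 458.2 -154.9] [18.  51.6] 66.51371765136719 [ 459.9 -156.2   75.3]
lips 1419 [589.8 150.1] [321.3  62.1] 88.19551086425781 [[554.0, -9.0], [616.0, -11.0], [626.0, 310.0], [564.0, 312.0]]
blk 63 [310. 168.] [544.9 145.7  38.2] [533. 136.  33.] [559. 157.  43.]
blk 84 [341. 186.] [635.1 142.3  38.1] [619. 133.  33.] [647. 153.  41.]
blk 19 [224. 202.] [465.5 -71.3  38. ] [459. -75.  33.] [469. -64.  42.]
side bolt 184 [ 457.4 -153.1] [17.7 51.2] 68.25662231445312 [ 458.  -154.4   75.1]
lips 822 [589.8 150.4] [319.4  60.3] 87.94200134277344 [[554.0, -8.0], [614.0, -10.0], [626.0, 309.0], [565.0, 311.0]]
blk 58 [281. 146.] [634.5 142.7  38.3] [623. 132.  34.] [647. 157.  42.]
blk 63 [246. 149.] [544.6 146.7  37.9] [533. 136.  33.] [558. 159.  42.]
blk 15 [229. 209.] [462.8 -70.8  37.4] [458. -73.  33.] [467. -67.  43.]
```

step_arm(plan="-48.2 -55.7 0 7.9 50; -48.2 -55.7 0 7.9 50; -48.2 -55.7 0 7.9 50; -48.2 -55.7 0 7.9 50; -48.2 -55.7 0 7.9 50; -48.2 -55.7 0 7.9 50; -48.2 -55.7 0 7.9 50; -48.2 -55.7 0 7.9 50; -48.2 -55.7 0 7.9 50; -48.2 -55.7 0 7.9 50", grip_force=50)

```text
time_s: 1.5
eef_pos: [354.2, 57.2, 231.7]
ee_rot: [0.001, 0.196, 0.981, 0.0]
force: [1.4, 0.6, 0.7]
grip_width: 0.5
```

step_arm(plan="-17.7 -15.5 0 0 50; -17.7 -15.5 0 0 50; -17.7 -15.5 0 0 50; -17.7 -15.5 2 0 50; -17.7 -15.5 5 0 50; -17.7 -15.5 7 0 50; -17.7 -15.5 7 0 50; -17.7 -15.5 7 0 50")

```text
time_s: 2.3
eef_pos: [457.8, -151.5, 162.0]
ee_rot: [0.0, 0.195, 0.981, -0.0]
force: [1.0, 0.0, 0.5]
grip_width: 0.503
```

```bash
python3 - <<'E'
from h import *
s=readout.sense(); print(s['time_s'],np.round(s['eef_pos'],1),s['ee_rot'],s['joints'])
p,d,ci=cap('wrist','w1.png'); W=cloud(d,ci); q=p.astype(int)
m=(W[...,2]>66)&(np.hypot(W[...,0]-458,W[...,1]+154)<40)&(W[...,2]<82)&(q.max(-1)<90)
r=cv2.minAreaRect(W[m][:,:2].astype(np.float32)); print('bolt',m.sum(),r,np.nanmedian(W[m],0))
print(proj([[458,-154,76],[458,-154,63]],ci))
E
```

```text
2.3 [ 457.8 -151.5  162. ] [ 1.12172019e-04  1.95437888e-01  9.80716075e-01 -3.26438525e-06] [-5.63115196e-01  2.88682447e-01  1.72242213e+00  8.21196977e-05
  1.13027628e+00 -1.74053867e+00]
bolt 1156 ((456.7435302734375, -152.46902465820312), (17.343994140625, 51.63569641113281), 66.9499740600586) [ 454.62974193 -151.89182136   74.86675065]
[[255.7597769  198.25217467]
 [255.91398609 193.87116825]]
```

View pics/w1.png

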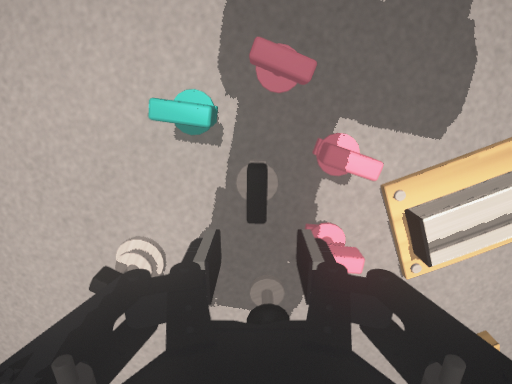

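The wrist view shows the black grip at (257,193), between the open fingers and in line with them. The pink pieces at (340,155) and (335,245) are clear of the jaws. I'll descend and grip.

step_arm(plan="0 -0.2 4 0 50; 0 -0.2 8 0 50; 0 -0.2 11 0 50; 0 -0.2 11.7 0 50; 0 -0.2 11.7 0 50; 0 -0.2 11.7 0 10; 0 -0.2 11.7 0 10; 0 -0.2 11.7 0 10; 0 -0.2 11.7 0 10; 0 -0.2 11.7 0 10", grip_force=60)

```text
time_s: 3.35
eef_pos: [458.0, -153.9, 46.3]
ee_rot: [0.002, 0.195, 0.981, -0.001]
force: [-0.6, 1.4, 6.8]
grip_width: 0.203
```

step_arm(plan="0 0 -2 0 10; 0 0 -5 0 10; 0 0 -9 0 10; 0 0 -12 0 10; 0 0 -12 0 10")

```text
time_s: 3.85
eef_pos: [458.6, -154.4, 169.0]
ee_rot: [0.004, 0.195, 0.981, -0.002]
force: [0.5, 0.3, -3.1]
grip_width: 0.203
```

step_arm(plan="-0.7 4 0 8 10; -0.7 8 0 16 10; -0.7 12 0 24 10; -0.7 16 0 32 10; -0.7 20 0 40 10; -0.7 24 0 48 10; -0.7 28 0 56 10; -0.7 31 0 63 10; -0.7 32.6 0 69.2 10; -0.7 32.6 0 69.2 10")

```text
time_s: 4.85
eef_pos: [588.2, 146.6, 163.2]
ee_rot: [-0.001, 0.718, 0.696, -0.0]
force: [0.3, -0.2, -3.7]
grip_width: 0.198
```

```bash
python3 - <<'E'
from h import *
s=readout.sense(); print(s['time_s'],np.round(s['eef_pos'],1),s['ee_rot'],s['joints'],np.abs(s['dq']).max(),s['force'])
for n in ['wrist','scene','side']:
    p,d,ci=cap(n,'w2%s.png'%n); W=cloud(d,ci); q=p.astype(int); np.savez(n+'2.npz',p=p,W=W)
    near=(np.abs(W[...,0]-590)<110)&(np.abs(W[...,1]-150)<200)
    br=(np.abs(W[...,2]-38)<5)&near&(q[...,0]-q[...,2]>35)
    k,l,st,c=cv2.connectedComponentsWithStats(br.astype(np.uint8))
    for i in range(1,k):
        if st[i,4]>15:
            w=W[l==i]; r=cv2.minAreaRect(w[:,:2].astype(np.float32)); print(n,'blk',st[i,4],np.round(c[i]),np.round(w.mean(0),1),np.round(w.min(0)),np.round(w.max(0)),r)
    g=(np.abs(W[...,2]-44)<4)&near&((q.max(-1)-q.min(-1))<30)&(q.max(-1)>90)
    if g.sum()>20: print(n,'lips',g.sum(),cv2.minAreaRect(W[g][:,:2].astype(np.float32)),np.nanmedian(W[g],0))
E
```

```text
4.85 [588.2 146.6 163.2] [-5.42400724e-04  7.17574655e-01  6.96481282e-01 -3.79219698e-04] [5.11350256e-02 5.47044232e-01 1.33164043e+00 3.31767732e-04
 1.26419330e+00 8.08663341e-02] 0.1365447113549339 [ 0.26548254 -0.19926993 -3.70819355]
wrist blk 532 [215. 183.] [545.4 150.3  38.8] [532. 139.  33.] [558. 160.  42.] ((545.0547485351562, 149.41888427734375), (20.60274314880371, 26.142974853515625), 87.91124725341797)
wrist blk 543 [304. 183.] [633.6 147.6  38.7] [621. 137.  33.] [647. 157.  41.] ((634.1642456054688, 146.9076385498047), (20.156726837158203, 26.244558334350586), 88.42537689208984)
wrist lips 7771 ((589.6904907226562, 148.1958465576172), (324.4141845703125, 60.26335906982422), 88.42301177978516) [581.01579611 227.42114327  43.13534418]
scene blk 62 [310. 168.] [544.9 145.3  38.6] [534. 136.  34.] [556. 158.  41.] ((545.0091552734375, 146.83628845214844), (22.257234573364258, 21.674148559570312), 0.027476642280817032)
scene blk 76 [341. 187.] [636.3 142.3  38. ] [624. 132.  33.] [647. 154.  41.] ((635.481689453125, 142.8695526123047), (22.924379348754883, 21.329729080200195), 0.8731793761253357)
scene lips 864 ((589.8789672851562, 151.7295379638672), (324.8845520019531, 61.660118103027344), 88.19383239746094) [579.81971516 194.9129815   42.72402544]
side blk 53 [281. 146.] [634.2 143.5  38.2] [622. 134.  33.] [647. 156.  41.] ((634.187255859375, 145.02549743652344), (24.896568298339844, 21.836063385009766), 5.703283309936523)
side blk 59 [246. 149.] [544.7 146.4  38.2] [533. 138.  33.] [558. 159.  41.] ((544.6741943359375, 146.40780639648438), (21.197969436645508, 25.245243072509766), 77.77534484863281)
side lips 782 ((590.46044921875, 154.84579467773438), (325.51373291015625, 60.877132415771484), 88.23210144042969) [578.04756986 103.66566702  43.1242496 ]
```

View pics/w2wrist.png

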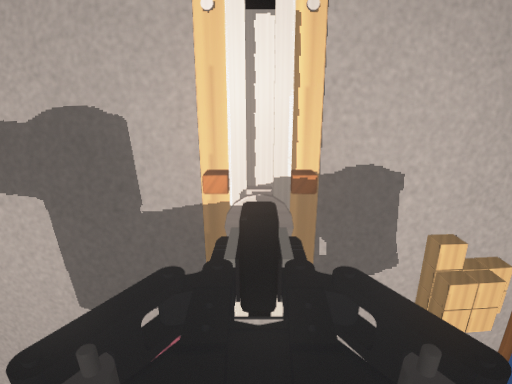

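In the wrist view, the blocks are at (215,183) and (304,183). The held bolt's grip is at (258,250), in line with the slot. Next I'll measure the held bolt's axis against the blocks, camera by camera.

```bash
python3 - <<'E'
from h import *
ims=[]
for n in ['wrist','scene','side']:
    z=np.load(n+'2.npz'); p=z['p'];q=p.astype(int);W=z['W']
    near=(np.hypot(W[...,0]-588,W[...,1]-146.6)<45)&(np.nan_to_num(W[...,2])>108)
    for lo,hi,nm in [(112,129,'foot'),(129,139,'shank'),(139,148,'flange'),(185,200,'griptop')]:
        m=near&(W[...,2]>lo)&(W[...,2]<hi)
        if nm=='griptop': m&=q.max(-1)<90
        else: m&=q.max(-1)>60
        if m.sum()>5:
            w=W[m]; r=cv2.minAreaRect(w[:,:2].astype(np.float32)); print(n,nm,m.sum(),np.round(w.min(0),1),np.round(w.max(0),1),np.round(r[0],1),np.round(r[1],1),round(r[2],1))
    ci=cams.camera_info(n)
    if n!='wrist':
        c=proj([588,146,120],ci)[0].astype(int); x=np.clip(c[0]-50,0,412);y=np.clip(c[1]-55,0,274)
        ims.append(cv2.resize(p[y:y+110,x:x+100],(400,440),interpolation=cv2.INTER_CUBIC)); print(n,x,y)
cv2.imwrite('pics/c2.png',np.hstack(ims)[:,:,::-1])
E
```

```text
wrist foot 199 [580.4 164.2 118.1] [598.4 168.7 127.5] [589.4 166.4] [ 4.4 17.9] 89.6
wrist flange 996 [567.2 141.8 139.1] [610.4 170.  146. ] [589.  156.2] [27.7 43.2] 88.5
wrist griptop 4362 [566.3 122.1 185. ] [610.6 174.5 200. ] [588.5 148.8] [41.4 49. ] 33.5
scene foot 79 [578.4 122.2 115. ] [597.9 159.9 128.5] [588.1 141.2] [38.  18.3] 87.8
scene flange 166 [567.2 122.  139.3] [609.6 163.1 148. ] [591.1 139.8] [43.1 33.8] 32.6
scene griptop 208 [565.5 116.8 185. ] [610.4 161.4 199.8] [588.9 138.3] [41.9 39.2] 56.5
scene 279 94
side foot 62 [579.9 123.7 117.1] [597.4 155.2 129. ] [588.6 139.3] [31.2 17.3] 88.1
side shank 8 [580.9 135.2 129.4] [597.3 146.4 132.8] [588. 140.] [ 9.  16.8] 76.2
side flange 126 [568.3 123.2 139.9] [609.6 163.8 147.4] [588.7 143.1] [40.  41.3] 84.5
side griptop 138 [566.8 118.  185.2] [609.2 167.1 199.4] [589.2 140. ] [37.4 44.5] 31.9
side 213 64
```

View pics/c2.png

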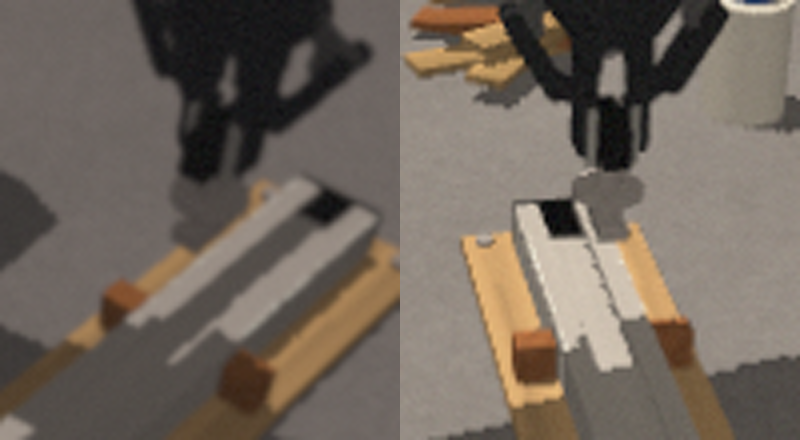

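The crops show the bolt hanging upright over the strut. The blocks are clearly visible, at (123,303)/(245,375) in scene and (535,357)/(672,340) in side. The arm was still settling between pictures, so I'll re-read at rest.

```bash
python3 - <<'E'
from h import *
s=readout.sense(); print(s['time_s'],np.round(s['eef_pos'],1),s['ee_rot'],np.abs(s['dq']).max())
p,d,ci=cap('wrist'); W=cloud(d,ci); q=p.astype(int)
for i in (0,1):
    sg=-1 if i==0 else 1
    br=(np.abs(W[...,2]-39)<3)&(np.abs(W[...,0]-590-sg*45)<20)&(np.abs(W[...,1]-148)<30)&(q[...,0]-q[...,2]>35)
    r=cv2.minAreaRect(W[br][:,:2].astype(np.float32)); print(r)
near=(np.hypot(W[...,0]-590,W[...,1]-146)<45)
for lo,hi in [(112,129),(139,148)]:
    w=W[near&(W[...,2]>lo)&(W[...,2]<hi)&(q.max(-1)>60)]; print(w.min(0),w.max(0))
# slot centre line from lip inner/outer edges, rows of y
for y in (180,200,220,240):
    g=(np.abs(W[...,2]-44)<3)&(np.abs(W[...,1]-y)<3)&(np.abs(W[...,0]-590)<60); x=np.sort(W[g][:,0]); j=np.argmax(np.diff(x)); print(y,x[0],x[j],x[j+1],x[-1])
print(readout.sense()['eef_pos'])
E
```

```text
5.0 [588.  144.1 163.8] [-2.28405698e-04  7.17264724e-01  6.96800552e-01 -5.04411388e-04] 0.009182966336868431
((545.0176391601562, 149.79501342773438), (19.88990020751953, 26.154085159301758), 88.08171844482422)
((634.1251220703125, 147.17095947265625), (19.657413482666016, 26.253414154052734), 88.81844329833984)
[580.25250222 161.42396635 119.00281278] [598.10974893 166.14140123 128.75217122]
[567.04559543 138.94905489 139.25082843] [610.14990159 167.71916054 146.87663055]
180 561.0599321273345 577.5179405615335 603.8993980484952 620.199978367026
200 561.233264496533 578.2215020981098 604.1101172038836 621.06992354387
220 561.4585681871224 578.1850415841034 605.3683285812842 621.9287635938002
240 562.5459878060132 579.0024356413596 605.6780500074952 621.8803942917732
[588.11379494 143.95124195 164.03102795]
```

step_arm(plan="0.25 0.08 3 0 10; 0.25 0.08 5.5 0 10; 0.25 0.08 6.6 0 10; 0.25 0.08 6.6 0 10; 0.25 0.08 6.6 0 10; 0.25 0.08 6.6 0 10")

```text
time_s: 5.65
eef_pos: [590.1, 147.2, 99.8]
ee_rot: [0.001, 0.718, 0.696, 0.001]
force: [-0.2, -0.0, -2.4]
grip_width: 0.202
```

```bash
python3 - <<'E'
from h import *
s=readout.sense(); print(s['time_s'],np.round(s['eef_pos'],1),s['ee_rot'],np.abs(s['dq']).max(),s['force'])
ims=[]
for n in ['scene','side']:
    p,d,ci=cap(n); W=cloud(d,ci); q=p.astype(int)
    near=(np.hypot(W[...,0]-589,W[...,1]-146.6)<40)
    for lo,hi in [(52,62),(72,82)]:
        m=near&(W[...,2]>lo)&(W[...,2]<hi)&(q.max(-1)>60)&(q.max(-1)-q.min(-1)<35)
        if m.sum(): print(n,m.sum(),np.round(W[m].min(0),1),np.round(W[m].max(0),1))
    g=(np.abs(W[...,0]-590)<70)&(np.abs(W[...,1]-146.6)<40)&(np.abs(W[...,2]-38)<5)&(q[...,0]-q[...,2]>35)
    for sg in (-1,1):
        m=g&((W[...,0]-590)*sg>0); print('blk',m.sum(),np.round(W[m].min(0),1),np.round(W[m].max(0),1))
    c=proj([589,146,60],ci)[0].astype(int); x=c[0]-50;y=c[1]-55
    ims.append(cv2.resize(p[y:y+110,x:x+100],(400,440),interpolation=cv2.INTER_CUBIC))
cv2.imwrite('pics/c3.png',np.hstack(ims)[:,:,::-1])
E
```

```text
5.65 [590.1 147.2  99.8] [0.00082925 0.71787187 0.69617415 0.00092353] 0.0045234963589974204 [-0.20698921 -0.01034277 -2.37079994]
scene 42 [581.9 125.4  53.3] [600.5 153.4  62. ]
scene 134 [572.6 124.   75.3] [612.1 164.5  82. ]
blk 65 [533.3 135.2  33.7] [560.1 158.   42.6]
blk 79 [624.3 131.8  33.2] [647.4 154.5  41.5]
side 40 [581.5 126.5  52.9] [600.3 160.2  61.9]
side 106 [569.3 122.9  74.4] [611.1 170.   81.9]
blk 64 [533.  136.5  33.1] [558.7 158.1  41.6]
blk 54 [619.9 133.3  33.3] [645.2 185.3  43. ]
```

View pics/c3.png

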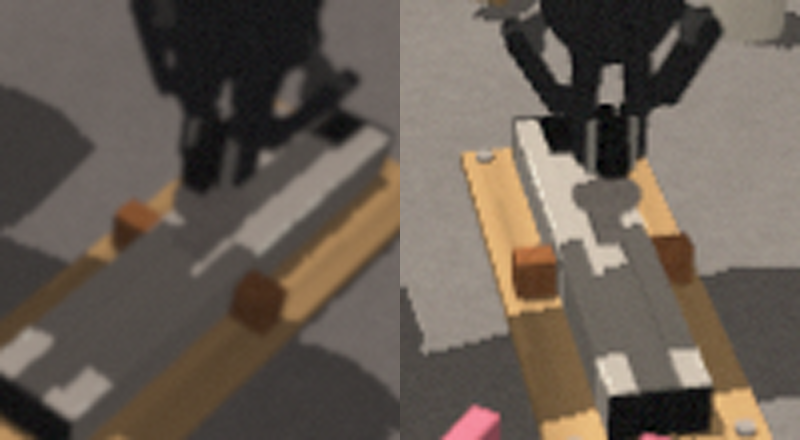

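The crops show the foot just above the slot between the blocks, about 1 mm off in x. I'll trim that and lower.

step_arm(plan="-0.03 -0.12 0.4 0 10; -0.03 -0.12 0.4 0 10; -0.03 -0.12 0.8 0 10; -0.03 -0.12 1.2 0 10; -0.03 -0.12 1.7 0 10; -0.03 -0.12 2.2 0 10; -0.03 -0.12 2.7 0 10; -0.03 -0.12 2.7 0 10; -0.03 -0.12 2.7 0 10")

```text
time_s: 6.65
eef_pos: [588.2, 147.0, 71.2]
ee_rot: [-0.0, 0.718, 0.696, -0.0]
force: [0.1, 0.0, -3.0]
grip_width: 0.198
```

step_arm(plan="-0.04 0.06 0.1 0 10; -0.04 0.06 0.2 0 10; -0.04 0.06 0.3 0 10; -0.04 0.06 0.4 0 10; -0.04 0.06 0.4 0 10")

```text
time_s: 7.15
eef_pos: [588.8, 146.6, 67.4]
ee_rot: [0.0, 0.718, 0.696, 0.0]
force: [-0.3, -0.2, -2.2]
grip_width: 0.202
```

step_arm(plan="0 0 0.05 0 10; 0 0 0.1 0 10; 0 0 0.1 0 10; 0 0 0.1 0 10")

```text
time_s: 7.55
eef_pos: [588.9, 146.6, 67.3]
ee_rot: [0.0, 0.718, 0.696, 0.0]
force: [-3.3, -0.7, 6.9]
grip_width: 0.202
```

Flange contact is confirmed: about +9 N, with z stalled at the predicted height. Now the quarter turn.

step_arm(plan="0 0 -0.04 8 10; 0 0 -0.04 16 10; 0 0 -0.04 24 10; 0 0 -0.04 32 10; 0 0 -0.04 40 10; 0 0 -0.04 48 10; 0 0 -0.04 56 10; 0 0 -0.04 64 10; 0 0 -0.04 72 10; 0 0 -0.04 80 10")

```text
time_s: 8.55
eef_pos: [589.1, 146.2, 67.4]
ee_rot: [0.0, 0.998, 0.069, 0.0]
force: [-1.3, -2.0, 3.4]
grip_width: 0.2
```

step_arm(plan="0 0 0 7 10; 0 0 0 10 10; 0 0 0 10 10; 0 0 0 10 10")

```text
time_s: 8.95
eef_pos: [589.2, 146.5, 67.3]
ee_rot: [0.0, 1.0, -0.015, 0.001]
force: [-1.0, -1.3, 6.6]
grip_width: 0.2
```

```bash
python3 - <<'E'
from h import *
s=readout.sense(); q=s['ee_rot']; print(s['time_s'],np.round(s['eef_pos'],1),q,2*np.degrees(np.arctan2(q[2],q[1])),np.abs(s['dq']).max(),s['force'],s['wrist_torque'])
ims=[]
for n in ['scene','side','wrist']:
    p,d,ci=cap(n); W=cloud(d,ci); q=p.astype(int)
    near=(np.hypot(W[...,0]-589,W[...,1]-146.6)<32)
    m=near&(W[...,2]>46)&(W[...,2]<52)&(q.max(-1)>45)&(q.max(-1)-q.min(-1)<35)
    if m.sum(): print(n,m.sum(),np.round(np.percentile(W[m],[1,99],axis=0),1).tolist(),cv2.minEnclosingCircle(W[m][:,:2].astype(np.float32)))
    g=(np.abs(W[...,0]-590)<70)&(np.abs(W[...,1]-146.6)<25)&(np.abs(W[...,2]-38)<5)&(q[...,0]-q[...,2]>30)
    for sg in (-1,1):
        m=g&((W[...,0]-590)*sg>0)
        if m.sum(): print('blk',m.sum(),np.round(np.percentile(W[m],[1,99],axis=0),1).tolist())
    if n=='wrist': ims.append(cv2.resize(p,(400,300)));continue
    c=proj([589,146,60],ci)[0].astype(int); x=c[0]-40;y=c[1]-30
    ims.append(cv2.resize(p[y:y+60,x:x+80],(400,300),interpolation=cv2.INTER_CUBIC))
cv2.imwrite('pics/c4.png',np.vstack([np.hstack(ims[:2]),np.hstack([ims[2],ims[2]*0])])[:,:,::-1])
E
```

```text
8.95 [589.2 146.5  67.3] [ 7.14939919e-05  9.99894028e-01 -1.45425528e-02  6.65120407e-04] -1.6665129172960786 0.0023545671918786615 [-0.99044773 -1.27423616  6.61243522] [-0.2445937   0.23037757 -0.04175021]
scene 129 [[570.8, 122.5, 46.4], [612.3, 156.7, 51.2]] ((592.7869873046875, 145.29066467285156), 24.44925880432129)
blk 63 [[533.3, 136.2, 34.0], [558.3, 156.4, 41.3]]
blk 80 [[623.4, 133.4, 33.7], [646.9, 153.3, 41.4]]
side 109 [[570.4, 123.0, 46.1], [610.5, 164.6, 51.0]] ((590.4931640625, 144.12681579589844), 23.11758804321289)
blk 63 [[533.3, 136.3, 33.4], [557.9, 159.3, 41.7]]
blk 56 [[620.9, 134.7, 33.5], [646.7, 164.7, 42.3]]
wrist 937 [[585.9, 125.1, 46.3], [612.1, 167.2, 49.3]] ((591.05517578125, 146.04141235351562), 21.754140853881836)
blk 1310 [[621.3, 136.6, 34.0], [646.5, 156.0, 40.5]]
```

View pics/c4.png

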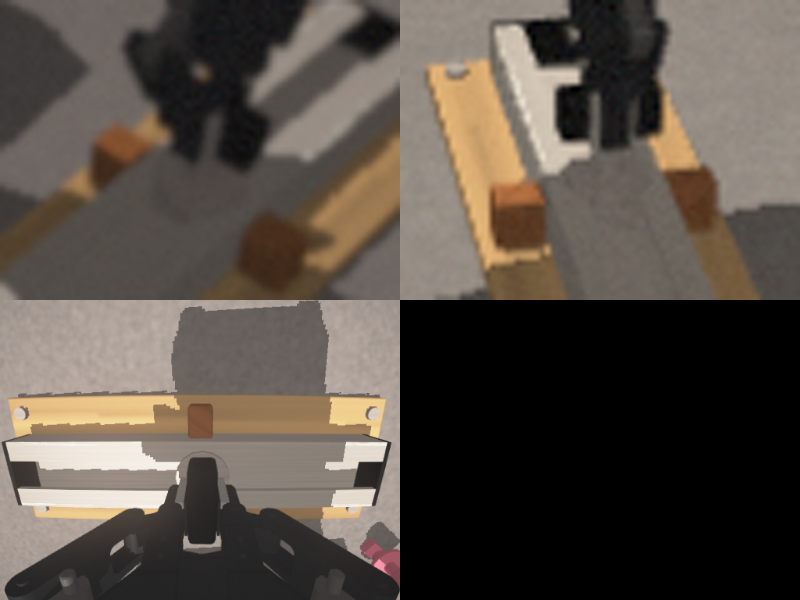

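Flange and blocks are clearly visible, with the grip across the slot. In the wrist tile the block is at (200,420) and the grip at (201,500). All three cameras put the bolt about 1 mm short along y and 0.5 mm over in x, so I'll trim both, release and retreat upward.

step_arm(plan="-0.06 -0.1 -0.03 0 10; -0.06 -0.1 -0.03 0 10; -0.06 -0.1 0 0 10; -0.06 -0.1 0 0 10; -0.06 -0.1 0 0 10")

```text
time_s: 9.6
eef_pos: [588.7, 147.5, 67.3]
ee_rot: [0.0, 1.0, -0.015, 0.001]
force: [-0.5, -2.4, 5.1]
grip_width: 0.198
```

```bash
python3 - <<'E'
from h import *
s=readout.sense(); q=s['ee_rot']; print(s['time_s'],np.round(s['eef_pos'],1),2*np.degrees(np.arctan2(q[2],q[1])),s['force'],s['wrist_torque'],s['grip_width'])
E
```

```text
9.6 [588.7 147.5  67.3] -1.7271415464733013 [-0.4627824  -2.35157244  5.12581607] [-0.44872007 -0.02945885  0.01705935] 0.1981678859123665
```

step_arm(plan="0 0 -0.02 0 25; 0 0 -0.02 0 35; 0 0 -0.02 0 50; 0 0 -0.02 0 50; 0 0 -0.02 0 50; 0 0 -1 0 50; 0 0 -4 0 50; 0 0 -8 0 50; 0 0 -12 0 50; 0 0 -13 0 50")

```text
time_s: 10.6
eef_pos: [589.6, 147.8, 202.3]
ee_rot: [-0.0, 1.0, -0.015, 0.004]
force: [-0.2, -0.2, 0.2]
grip_width: 0.502
```

step_arm(plan="-5 0 0 0 50; -8 0 0 0 50; -8 0 0 0 50; -8 0 0 0 50; -8 0 0 0 50")

```text
time_s: 11.1
eef_pos: [508.9, 150.0, 196.7]
ee_rot: [-0.0, 1.0, -0.015, 0.0]
force: [0.0, -0.3, 0.7]
grip_width: 0.496
```

```bash
python3 - <<'E'
from h import *
s=readout.sense(); print(s['time_s'],np.round(s['eef_pos'],1),s['force'],s['grip_width'])
ims=[]
for n in ['wrist','side','scene']:
    p,d,ci=cap(n); W=cloud(d,ci); q=p.astype(int)
    near=(np.hypot(W[...,0]-589,W[...,1]-146.6)<36)
    m=near&(W[...,2]>46.5)&(W[...,2]<53)&(q.max(-1)-q.min(-1)<35)&(q.max(-1)>45)
    if m.sum(): print(n,'fl',m.sum(),np.round(np.percentile(W[m],[1,99],axis=0),1).tolist(),cv2.minAreaRect(W[m][:,:2].astype(np.float32))[0])
    m=near&(W[...,2]>91)&(W[...,2]<102)&(q.max(-1)<90)
    if m.sum()>3: print('grip',m.sum(),cv2.minAreaRect(W[m][:,:2].astype(np.float32)),np.median(W[m],0))
    g=(np.abs(W[...,0]-590)<70)&(np.abs(W[...,1]-146.6)<25)&(np.abs(W[...,2]-38)<4)&(q[...,0]-q[...,2]>30)
    for sg in (-1,1):
        m=g&((W[...,0]-590)*sg>0)
        if m.sum()>5: print('blk',m.sum(),np.round(np.percentile(W[m],[1,99],axis=0),1).tolist())
    if n=='wrist': ims.append(cv2.resize(p,(400,300)));continue
    c=proj([589,146,60],ci)[0].astype(int); x=c[0]-40;y=c[1]-30
    ims.append(cv2.resize(p[y:y+60,x:x+80],(400,300),interpolation=cv2.INTER_CUBIC))
p=cv2.resize(p,(400,300))
cv2.imwrite('pics/c5.png',np.vstack([np.hstack(ims[:2]),np.hstack([ims[2],p])])[:,:,::-1])
E
```

```text
11.1 [508.9 150.  196.7] [ 0.01380201 -0.25615296  0.6733487 ] 0.49629466256031474
wrist fl 589 [[573.1, 126.1, 46.7], [606.3, 167.7, 49.8]] (589.4921875, 146.9415740966797)
grip 1304 ((589.927490234375, 147.12486267089844), (17.941316604614258, 50.443931579589844), 88.75700378417969) [591.03218293 147.14160529  95.95117599]
blk 433 [[533.1, 139.0, 36.6], [558.4, 159.0, 41.1]]
blk 513 [[623.6, 135.8, 36.5], [646.5, 156.0, 40.9]]
side fl 106 [[571.0, 125.0, 46.6], [610.8, 166.7, 52.5]] (589.9419555664062, 146.28990173339844)
grip 101 ((589.6229248046875, 145.01004028320312), (49.39362335205078, 17.08760643005371), 0.5491498708724976) [590.39736265 142.7478604   95.72614074]
blk 59 [[533.4, 138.3, 34.1], [557.6, 160.1, 41.2]]
blk 52 [[622.7, 133.8, 34.2], [646.9, 156.8, 41.2]]
scene fl 133 [[569.4, 123.8, 46.6], [611.0, 159.2, 51.6]] (590.7706909179688, 141.32736206054688)
grip 142 ((591.035888671875, 144.41773986816406), (20.63489532470703, 49.39852523803711), 88.36849212646484) [592.27639529 142.33566904  95.26637981]
blk 59 [[533.7, 136.2, 34.6], [557.7, 159.1, 41.3]]
blk 80 [[623.6, 133.4, 34.1], [646.7, 153.3, 41.6]]
```

View pics/c5.png

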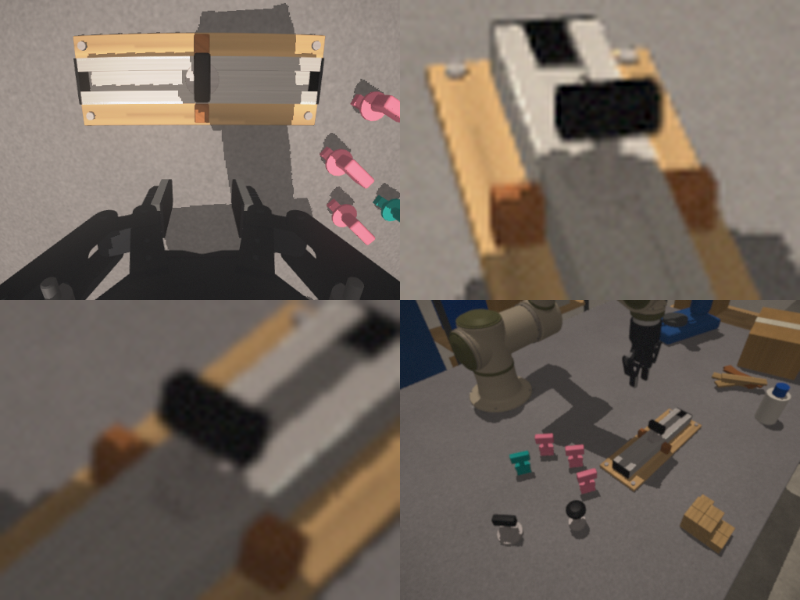

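The final picture shows the bolt upright, its grip square across the slot between the blocks. In the wrist tile the grip is at (202,78) and the blocks at (203,44) and (202,113). The disc, the knob and the coloured pieces have not moved, so I'm handing in.

```bash
python3 -c "
from rig import workorder; print(workorder.finish_job())"
```

```text
the job is handed in; nothing more can be done
None
```

The bolt is set at the station, and I handed the job in at about 11 s. I lowered its foot through the slot until the flange touched the lips (about 9 N, at the predicted height). I then turned it 90°, trimmed it about 1 mm, released it and backed the arm off.

**Final checks:**
- **Upright and seated:** the top of the grip measured about 96 mm against an expected 97 mm.
- **Square across the slot:** the grip is within about 2° of square in all three cameras.
- **Across the slot:** the wrist camera puts the bolt within about 0.3 mm of the middle line.
- **Midway between the blocks:** the wrist camera gives an error of about 0.3 mm. The scene and side cameras put it about 1–2 mm short, which is within their 2 mm calibration. I did not correct for that difference.
- **Other pieces:** the disc and knob were not touched and look unmoved in the last picture. The pink and turquoise pieces look unmoved too.

The foot itself can't be seen under the lips. Its position is inferred from the grip, which runs parallel to it.

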